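# Pop the tall battery pack out of the twin charger and catch it with a finger

### The arm

A 6-joint arm with a two-finger parallel gripper is mounted at the origin on the work surface. World frame = base frame: x ahead of the robot, y to its left, z up, the work surface at z = 0. Lengths are in m, angles in rad, forces in N, time in s.
With the tool pointing down it reaches from about 0.35 to 0.875 m from the base axis. Payload 4.2 kg.
Tool frame: the origin (TCP) lies between the finger pads; the fingertips stand 19 mm ahead of it and the grasp point (between the pads) is the TCP; z points along the fingers, y is the direction in which the jaws open and shut (so a half turn about z gives the same grasp; the last joint's range is limited). The gripper opens to 87 mm and grips with 3 to 60 N. Pads are 19 mm wide; open, the fingers measure 117 mm over their backs; the gripper's body (75 mm by 190 mm) begins 51 mm behind the grasp point.
Start: joints at [-1.012, 0.385, 0.008, 0, -1.194, -0.259], TCP at [0.185, -0.597, 0.242] pointing down, gripper open.
Joint ranges: [-3.14, 3.14], [-1.21, 2.06], [-1.07, 1.41], [-3.16, 2.05], [-2.99, -0.16], [-3.1, 3.1]. Speed limits (rad/s): [2.79, 2.79, 3.14, 3.14, 3.14, 3.14].

### API

Orientations are given as [roll, pitch, yaw] about the fixed x, y, z axes, in that order (R = Rz(yaw) Ry(pitch) Rx(roll)).
In Python, from cell import sense, read_camera, camera_info, sign_off gives the robot as it stands.
- The arm moves only by the tool drive_tool, never from a script. Its argument "series" is a list of rows, each a list of 7 numbers: the shift along the tool's x, y, z in m, then the turn, a rotation vector about the tool's x, y, z in degrees, then the closure, from 0 (fully open) to 1 (shut). In form: [[tx, ty, tz, ax, ay, az, hand], ...]. A call has 1 to 5 rows; each row shifts and turns the pose as measured when the row begins, along the tool's axes as they then stand; what a row does not reach is not made up. A row lasts 1/10 s, in which the tool goes at most 50 mm and 8.59 degrees, less where a joint would pass 70% of its speed; a pose out of reach is approached as far as the arm can. A call with a gripper value outside its range is refused whole. The fingers move at their own pace and stop on an object; "force" is the grip in N (left out, the last holds). Time passes only in rows, so rows that do not move let the fingers close. It gives the time, the measured TCP pose, the force and the opening at its end, in the units of the state.
- sense(): the state, without advancing time (a new reading comes with each control period).
- read_camera(name): name is "side" or "top"; returns the picture (384x512x3 uint8, red, green, blue); there is no depth.
- camera_info(name): a dict with "mtx" (3x3 intrinsics, pixels), "k1" (the pictures are not rectified: a ray, as slopes to the right and down, at radius r is drawn at 1 + k1 r^2 times it, then the intrinsics apply), "T" (4x4, takes a point from camera to world coordinates). Camera axes: x right, y down, z forward; pixel columns grow to the right and rows downward; lengths in m; the calibration is good to about 2 mm. A picture is of the moment at which its call begins. camera_info takes no time and is no camera call.
- sign_off(): hands the job in, once; it reports no verdict.
The state is a dict: "clock": time; "qpos": joint angles; "dq": joint speeds; "joint_torque": joint torques, N m; "eef_pos": TCP position; "tcp_rot": TCP orientation; "force": force on the tool from outside, world axes, zero at the start; "moment": the same for the moment, N m; "opening": finger opening in m.
Only numpy, scipy, OpenCV 4.12 (cv2) and the standard library are available. Lean on these libraries where they do the work, as an engineer would, in place of code of your own. Each camera call takes 0.05 s, during which the arm holds its last target.

### The job

The stick blender needs its big battery: press down the release button beside the taller of the two battery packs in the charger, with another finger already waiting a little way in front of that pack, so that when the spring shoots it out it is trapped there. Leave it standing about three centimetres out of the charger, still level on its slideway - it must not slide away off the front - then take the hand away. Do not grasp or lift the pack, leave the slim pack latched in its bay, and do not disturb the things around.

Things in the scene. Friction and masses are not known exactly. Their poses are not given: they have to be found in the camera images.
- charger: fixed light-grey twin battery charger, 147 x 224 mm; shoulders 21 mm high, a 48 mm high housing across the rear. Origin on the worktop midway between the bays; its -x axis is the front, where packs slide out, +y its left. Bays centred at y = +40 and -40 mm; slideway top at z = 8 mm; slideways and shoulders end in front at x = -50 mm, the housing behind at x = +97 mm. Lips hold the packs down
- bay_left (a point): centre of the front edge of the left bay's slideway, 8 mm above the worktop. A spring ejector (11 N, 22 mm stroke) behind each pack pushes it towards the front; a catch on the button beside it holds it. Once freed the pack shoots out along the charger's -x at 0.6 to 1.1 m/s, at least 22 mm, and cannot slip back; unless stopped it slides on and tips off the front edge when over 50 mm out
- bay_right (a point): centre of the front edge of the right bay's slideway, 8 mm above the worktop. Same ejector
- pack_tall: dark battery pack 100 (x) x 56 (y) x 52 (z) mm, 0.3 to 0.52 kg, 64 mm wide over its low side tongues, a small steel catch rib on each side; latched in the left or the right bay. Origin at the centre of its underside, axes as the charger's; front face at its x = -50 mm, flush with the charger's front edge when latched; top 60 mm above the worktop
- button_left (a joint): release button of the left bay (charger's +y side): 0 up, 0.008 m fully pressed, straight down; spring 3 N at first, 7 N at the bottom, plus about 2 N of rubbing; the pack is freed at 0.005 m. Springs back up when let go
- pack_slim: the other pack, same plan but only 34 mm high (top 42 mm above the worktop), latched in the other bay; it stays there. Origin at the centre of its underside
- button_right (a joint): release button of the right bay (-y side of the charger), same
- button_left_top (a point): centre of the left button's top face, a cap 24 (x) x 22 (y) mm that stands 14 mm above the shoulder, its top 35 mm above the worktop when up; at x = -37, y = +96 mm of the charger: 28 mm beside the pack's side and 13 mm behind its front face
- button_right_top (a point): the same for the right button, at x = -37 mm, y = -96 mm of the charger
- blender: bystander: motor handle of the cordless stick blender, without shaft and battery, 272 mm long, 57 mm high, lying to the right of the charger. Origin on the worktop at its middle
- squeeze_bottle: bystander: white squeeze bottle 58 mm across, 185 mm high with its nozzle, standing to the left of the charger. Origin at the centre of its base
- ramekin: bystander: white ramekin 76 mm across, 42 mm high, standing in front of the charger. Origin at the centre of its base
- palette_knife: bystander: flat palette knife 255 mm long lying behind the charger. Origin below its middle
- cake_plate: bystander: yellow plate 250 mm across with three slices of cheesecake (55 mm high), to the left. Origin at the centre of its base
- cookie_platter: bystander: red platter 270 mm across with cookies (50 mm high), to the right. Origin at the centre of its base
- deli_tub: bystander: clear lidded tub 118 x 118 x 76 mm, behind on the left. Origin at the centre of its base
There are look-alikes about, which are no part of the job. Leave any yellow look-alike of the pack_slim alone.

How it is judged:
On the way, in this order (a step that is already met when the one before it is completed fails the run):
1. the button beside the tall pack is pressed (((y of pack_tall in the frame of charger above 0 m and value of joint button_left above 0.003 m) or (y of pack_tall in the frame of charger below 0 m and value of joint button_right above 0.003 m))).
2. the tall pack has sprung out and been brought to rest 18 to 45 mm out while the hand is still down at the charger (x of pack_tall in the frame of charger between -0.045 and -0.018 m and linear speed of pack_tall below 0.02 m/s and height (world z) of the grasp point below 0.12 m and horizontal distance between the grasp point and pack_tall below 0.16 m).
At the end, for the whole second after the job is handed in: The tall pack stands 18 to 45 mm out of its bay, level (within 0.08 rad) and at rest on its slideway; the slim pack is still latched in (within 6 mm) and both buttons are up (x of pack_tall in the frame of charger between -0.045 and -0.018 m and angle between pack_tall's own z axis and vertical below 0.08 rad and linear speed of pack_tall below 0.02 m/s and x of pack_slim in the frame of charger above -0.006 m and value of joint each of button_left, button_right below 0.002 m); the robot touches nothing.
It fails at once if the tall pack slides away: more than 50 mm out of its bay, or tipping off the front (x of pack_tall in the frame of charger below -0.05 m or angle between pack_tall's own z axis and vertical above 0.2 rad).
It fails at once if a pack is lifted (z of any of pack_tall, pack_slim in the frame of charger above 0.02 m).
It fails at once if the slim pack is let out (x of pack_slim in the frame of charger below -0.01 m).
It fails at once if a bystander is moved by more than 30 mm (distance of any of blender, squeeze_bottle, ramekin, palette_knife, cake_plate, cookie_platter, deli_tub from where it was at the start of the episode above 0.03 m).
It also fails if it takes over 29 s, if anything falls off the work surface, if the arm or the gripper's body presses on something with over 40 N, if the wrist force passes 120 N, or if a joint passes its speed limit or range.

## Working session

There is one attempt and no reset: what is moved stays moved. The work goes in short steps, Python scripts to look and compute and a tool call to move; the robot and the scene stay as the last step left them, time stands still between calls to the robot, and variables do not carry over. Pictures are saved under pics/ and viewed, and the job is handed in when it is done.

Besides the shell and the picture viewer there is one more tool, called after "Call:" as name(argument=value, ...), one argument or row to a line, values as JSON. drive_tool: Moves the arm, as the interface text tells. Its arguments: {"type":"object","properties":{"series":{"type":"array","items":{"type":"array","items":{"type":"number"}}},"force":{"type":"number"}},"required":["series"]}

```bash
ls; mkdir -p pics
python3 - <<'E'
from cell import *
import cv2
s=sense();print(s)
for n in("side","top"):
    im=read_camera(n);cv2.imwrite(f"pics/{n}0.png",im[:,:,::-1]);print(n,camera_info(n))
E
```

```text
pics
{'clock': 0.0, 'qpos': array([-1.01240472e+00,  3.85571065e-01,  6.64556131e-03, -5.26648551e-04,
       -1.19401529e+00, -2.58564932e-01]), 'dq': array([-1.20655425e-03,  2.58948163e-04, -2.44200131e-04, -6.39974566e-04,
       -1.05561584e-05, -2.42769109e-03]), 'joint_torque': array([ 1.47653964e-05, -3.90666497e+01,  1.87407446e+01,  4.22001064e+00,
        1.09806040e-02, -1.86892989e-04]), 'eef_pos': array([ 0.18443689, -0.59658   ,  0.24045443]), 'tcp_rot': array([ 3.13939432e+00, -7.53124892e-05, -2.84196019e+00]), 'force': array([ 0.34000462, -0.12201326, -0.20687972]), 'moment': array([-0.01238833, -0.00469393, -0.03015465]), 'opening': 0.086911304217828}
side {'mtx': array([[467.5929662 ,   0.        , 256.5223347 ],
       [  0.        , 467.5929662 , 199.81867852],
       [  0.        ,   0.        ,   1.        ]]), 'k1': -0.18977805571557757, 'T': array([[ 0.85421856, -0.34102132,  0.3924476 , -0.1424545 ],
       [-0.51945976, -0.52825913,  0.67164264, -1.28057788],
       [-0.02173043, -0.77759035, -0.62839561,  1.23647314],
       [ 0.        ,  0.        ,  0.        ,  1.        ]])}
top {'mtx': array([[384.50503713,   0.        , 257.43833241],
       [  0.        , 384.50503713, 192.4629267 ],
       [  0.        ,   0.        ,   1.        ]]), 'k1': 0.043068765029450486, 'T': array([[-2.63432290e-02, -9.96558157e-01,  7.85994500e-02,
         4.71569991e-01],
       [-9.99652579e-01,  2.63300412e-02, -1.20432752e-03,
        -2.04888051e-02],
       [-8.69344348e-04, -7.86038688e-02, -9.96905550e-01,
         1.46147617e+00],
       [ 0.00000000e+00,  0.00000000e+00,  0.00000000e+00,
         1.00000000e+00]])}
```

View pics/side0.png

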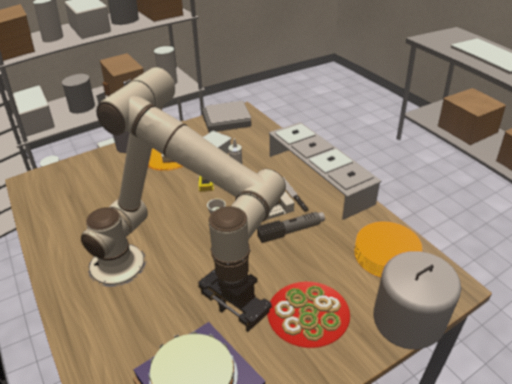

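View pics/top0.png

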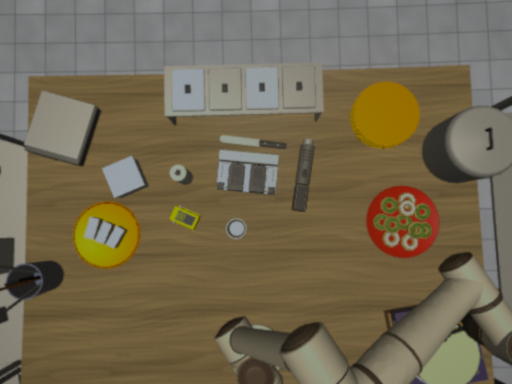

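The charger sits at about (248,172) in the top view, with its front facing the robot (down the image) and the ramekin in front at (236,229). In the side view the arm hides it. I'll enlarge the top view.

```bash
cat > h.py <<'E'
import numpy as np,cv2
from cell import *
def ray(n,uv):
    c=camera_info(n);K=c["mtx"];x=(uv[0]-K[0,2])/K[0,0];y=(uv[1]-K[1,2])/K[1,1]
    rd=np.hypot(x,y);r=rd
    for _ in range(20): r=rd/(1+c["k1"]*r*r)
    f=r/rd if rd>0 else 1
    T=c["T"];return T[:3,3],T[:3,:3]@np.array([x*f,y*f,1])
def onz(n,uv,z):
    o,d=ray(n,uv);return o+d*(z-o[2])/d[2]
def proj(n,p):
    c=camera_info(n);T=c["T"];q=T[:3,:3].T@(np.array(p)-T[:3,3]);s=q[:2]/q[2]
    s=s*(1+c["k1"]*(s@s));K=c["mtx"];return np.array([K[0,0]*s[0]+K[0,2],K[1,1]*s[1]+K[1,2]])
E
python3 - <<'E'
from h import *
im=cv2.imread("pics/top0.png")
cv2.imwrite("pics/z0.png",cv2.resize(im[130:250,160:320],None,fx=5,fy=5,interpolation=cv2.INTER_CUBIC))
E
```

```text
(no output)
```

View pics/z0.png

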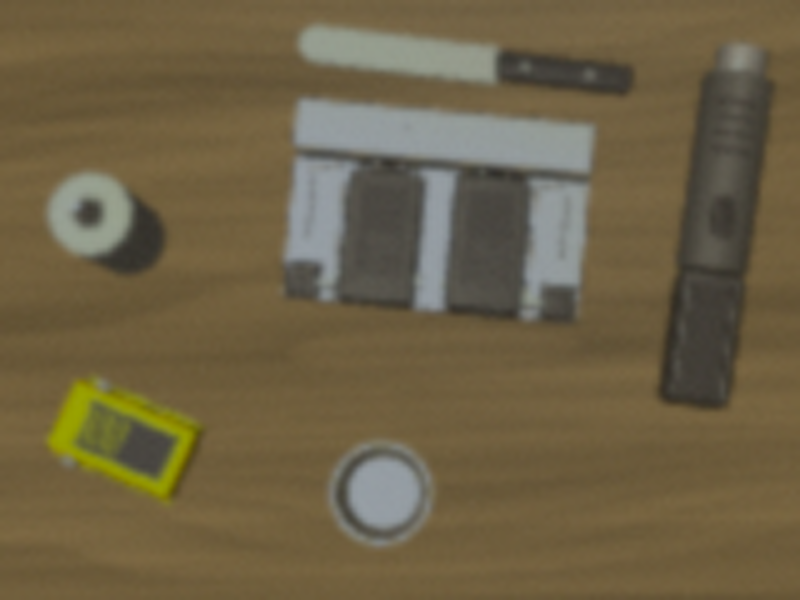

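Run:
```python
from h import *
Z=lambda x,y:(160+(x+.5)/5-.5,130+(y+.5)/5-.5)
P={}
for k,(x,y,z) in dict(RL=(297,98,.048),RR=(595,124,.048),FL=(283,297,.021),FR=(577,321,.021),
  bL=(303,279,.035),bR=(559,303,.035),
  Lf=(375,306,.060),Lf42=(375,306,.042),Rf=(485,316,.060),Rf42=(485,316,.042),ram=(381,493,.042),bot=(91,213,.185),
  ).items():
    P[k]=onz("top",Z(x,y),z);print(k,P[k].round(4))
P={k:v[:2] for k,v in P.items()}
for a,b in(("RL","RR"),("FL","FR"),("bL","bR"),("RL","FL"),("RR","FR")):
    d=P[b]-P[a];print(a,b,np.hypot(*d),np.degrees(np.arctan2(d[1],d[0])))
# pack edges widths
for z in(.042,.06):
  for (a,b) in(((345,240),(419,246)),((453,250),(527,256))):
    p,q=onz("top",Z(*a),z),onz("top",Z(*b),z);print(z,np.linalg.norm(p-q))
```

```text
RL [0.748  0.1164 0.048 ]
RR [ 0.7227 -0.1045  0.048 ]
FL [0.6023 0.1324 0.021 ]
FR [ 0.5784 -0.088   0.021 ]
bL [0.6141 0.1158 0.035 ]
bR [ 0.5911 -0.0744  0.035 ]
Lf [0.5904 0.0611 0.06  ]
Lf42 [0.5919 0.0622 0.042 ]
Rf [ 0.5809 -0.0191  0.06  ]
Rf42 [ 0.5823 -0.0191  0.042 ]
ram [0.4539 0.0607 0.042 ]
bot [0.6471 0.2419 0.185 ]
RL RR 0.2223407291740585 -96.54515712909584
FL FR 0.2217286105245491 -96.19477550017275
bL bR 0.19155435725570072 -96.88871748951395
RL FL 0.14663290878965213 173.73371570268188
RR FR 0.14527527317290917 173.49326930576277
0.042 0.055147569950028265
0.042 0.055124163352559735
0.06 0.054448258273696835
0.06 0.05442514848906933
```

Charger fix: all edge lengths agree with the given sizes (222 against 224 mm, 146 against 147 mm). Its origin is about (0.6395, 0.0167) and its yaw about -6.4°. I can't tell which pack is taller from above, so I'll move the arm out of the side camera's line towards the work area.

```bash
cat >> h.py <<'E'
from scipy.spatial.transform import Rotation as Ro
def plan(target,yaw,n):
    s=sense();p=np.array(s["eef_pos"]);R=Ro.from_euler("xyz",s["tcp_rot"]);G=Ro.from_euler("xyz",[np.pi,0,np.radians(yaw)])
    w=(R.inv()*G).as_rotvec()/n;st=(np.array(target)-p)/n
    print("rot total deg",np.degrees(w*n).round(1))
    for i in range(n):
        Ri=R*Ro.from_rotvec(w*i)
        print([*Ri.inv().apply(st).round(4).tolist(),*np.degrees(w).round(2).tolist()])
E
python3 -c "
from h import *
plan([.43,0,.24],-98,15)"
```

```text
rot total deg [  0.1   0.1 -64.8]
[-0.0274, 0.0332, 0.0001, 0.01, 0.0, -4.32]
[-0.0298, 0.031, 0.0001, 0.01, 0.0, -4.32]
[-0.0321, 0.0287, 0.0001, 0.01, 0.0, -4.32]
[-0.0341, 0.0262, 0.0001, 0.01, 0.0, -4.32]
[-0.036, 0.0235, 0.0001, 0.01, 0.0, -4.32]
[-0.0377, 0.0208, 0.0001, 0.01, 0.0, -4.32]
[-0.0391, 0.0179, 0.0001, 0.01, 0.0, -4.32]
[-0.0404, 0.0149, 0.0001, 0.01, 0.0, -4.32]
[-0.0414, 0.0118, 0.0001, 0.01, 0.0, -4.32]
[-0.0421, 0.0086, 0.0001, 0.01, 0.0, -4.32]
[-0.0427, 0.0054, 0.0001, 0.01, 0.0, -4.32]
[-0.043, 0.0022, 0.0, 0.01, 0.0, -4.32]
[-0.043, -0.0011, 0.0, 0.01, 0.0, -4.32]
[-0.0428, -0.0043, 0.0, 0.01, 0.0, -4.32]
[-0.0424, -0.0075, 0.0, 0.01, 0.0, -4.32]
```

Call:
drive_tool(
  series=[
    [-0.027,0.033,0,0,0,-4.3,0.26],
    [-0.03,0.031,0,0,0,-4.3,0.26],
    [-0.032,0.029,0,0,0,-4.3,0.26],
    [-0.034,0.026,0,0,0,-4.3,0.26],
    [-0.036,0.024,0,0,0,-4.3,0.26],
  ],
  force=60,
)

```text
clock: 0.6
eef_pos: [0.265, -0.3941, 0.2359]
tcp_rot: [3.133, 0.0, -2.462]
force: [1.1, -0.6, 0.1]
opening: 0.0651
```

Call:
drive_tool(
  series=[
    [-0.038,0.021,0,0,0,-4.3,0.26],
    [-0.039,0.018,0,0,0,-4.3,0.26],
    [-0.04,0.015,0,0,0,-4.3,0.26],
    [-0.041,0.012,0,0,0,-4.3,0.26],
    [-0.042,0.009,0,0,0,-4.3,0.26],
  ],
)

```text
clock: 1.1
eef_pos: [0.344, -0.1856, 0.2359]
tcp_rot: [3.132, 0.005, -2.072]
force: [1.5, -0.4, 0.3]
opening: 0.0643
```

Call:
drive_tool(
  series=[
    [-0.043,0.005,0,0,0,-4.3,0.26],
    [-0.043,0.002,0,0,0,-4.3,0.26],
    [-0.043,-0.001,0,0,0,-4.3,0.26],
    [-0.043,-0.004,0,0,0,-4.3,0.26],
    [-0.042,-0.008,0,0,0,-4.3,0.26],
  ],
)

```text
clock: 1.6
eef_pos: [0.4222, 0.024, 0.2373]
tcp_rot: [3.135, 0.009, -1.68]
force: [0.7, -0.7, 0.4]
opening: 0.0642
```

Run:
```python
from h import *
im=read_camera("side")[:,:,::-1].copy();cv2.imwrite("pics/side1.png",im)
s=sense();print(s["clock"],s["eef_pos"],np.degrees(s["tcp_rot"]),s["opening"],s["force"])
c=proj("side",[.6395,.0167,.03]).astype(int);print(c)
x0,y0=c[0]-60,c[1]-45
cv2.imwrite("pics/z1.png",cv2.resize(im[y0:y0+90,x0:x0+120],None,fx=6,fy=6,interpolation=cv2.INTER_CUBIC));print(x0,y0)
```

```text
1.65 [0.42543079 0.02820611 0.23753597] [179.83764142   0.60747292 -95.85900579] 0.06454098426627947 [ 2.8636776   3.45618214 -0.04931235]
[261 196]
201 151
```

View pics/z1.png

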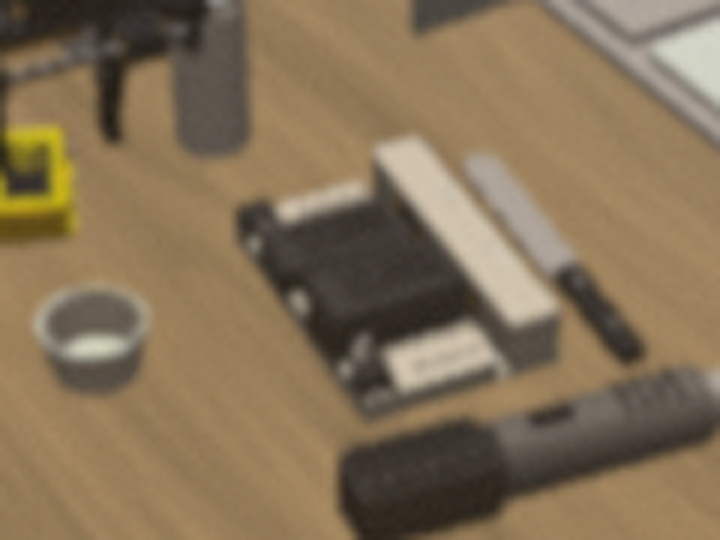

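The near (right, -y) pack, around zoom (385,275), rises well above the shoulder. The far one at (320,225) looks lower. I'll check this by projecting the predicted outlines.

```bash
cat >> h.py <<'E'
O=np.array([.6395,.0167]);YA=np.radians(-6.4)
def W(x,y,z=0):
    c,s=np.cos(YA),np.sin(YA);return np.array([O[0]+c*x-s*y,O[1]+s*x+c*y,z])
E
python3 - <<'E'
from h import *
im=cv2.imread("pics/side1.png")[151:241,201:321];b=cv2.resize(im,None,fx=6,fy=6,interpolation=cv2.INTER_CUBIC)
def pl(pts,col):
    q=[((proj("side",p)-[201,151]+.5)*6-.5).round().astype(int) for p in pts];cv2.polylines(b,[np.array(q)],True,col,1)
pl([W(x,y,.06) for x,y in((-.05,-.068),(-.05,-.012),(.05,-.012),(.05,-.068))],(0,255,0))
pl([W(x,y,.042) for x,y in((-.05,-.068),(-.05,-.012),(.05,-.012),(.05,-.068))],(0,0,255))
pl([W(x,y,.042) for x,y in((-.05,.068),(-.05,.012),(.05,.012),(.05,.068))],(255,255,0))
pl([W(x,y,.048) for x,y in((.097,.112),(.097,-.112))],(255,0,255))
for s in(-1,1):pl([W(-.037+x,s*.096+y,.035) for x,y in((-.012,-.011),(-.012,.011),(.012,.011),(.012,-.011))],(0,255,255))
cv2.imwrite("pics/ov1.png",b)
E
```

```text
(no output)
```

View pics/ov1.png

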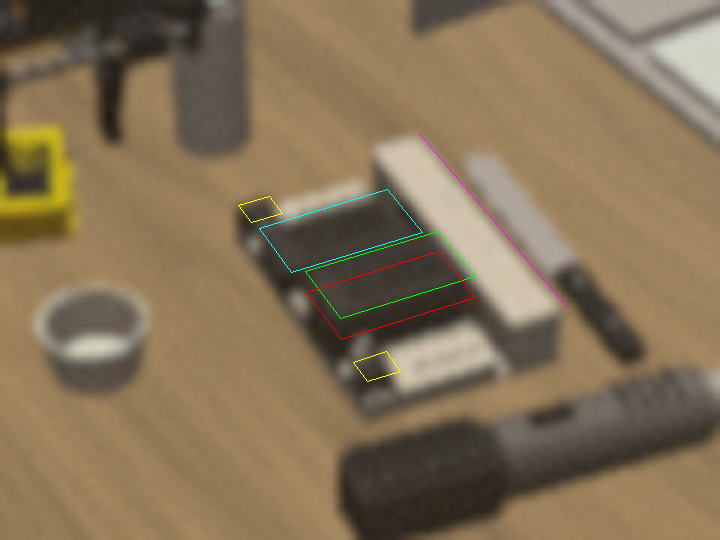

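The green outline (top at 60 mm) matches the near pack to within about 1.5 px and the 42 mm one does not, so the tall pack is in the right bay. My layout is: one finger over the right button at charger (-36,-96), the other in front of the pack at (-90,-38), opening 64 mm, TCP midpoint (-63,-67), yaw -143.5°.

Run:
```python
from h import *
t=W(-.063,-.067,.12);print(t);plan(t,-143.5,7)
```

```text
[ 0.5694242  -0.04285991  0.12      ]
rot total deg [ 0.4  0.5 47.6]
[0.0082, -0.0215, 0.0166, 0.06, 0.07, 6.81]
[0.0055, -0.0223, 0.0167, 0.06, 0.07, 6.81]
[0.0028, -0.0228, 0.0167, 0.06, 0.07, 6.81]
[0.0001, -0.023, 0.0167, 0.06, 0.07, 6.81]
[-0.0027, -0.0228, 0.0167, 0.06, 0.07, 6.81]
[-0.0054, -0.0223, 0.0168, 0.06, 0.07, 6.81]
[-0.008, -0.0215, 0.0168, 0.06, 0.07, 6.81]
```

Call:
drive_tool(
  series=[
    [0.008,-0.022,0.016,0,0,6.8,0.26],
    [0.006,-0.022,0.017,0,0,6.8,0.26],
    [0.003,-0.023,0.017,0,0,6.8,0.26],
    [0,-0.023,0.017,0,0,6.8,0.26],
    [-0.003,-0.023,0.017,0,0,6.8,0.26],
  ],
)

```text
clock: 2.15
eef_pos: [0.5324, -0.0188, 0.1518]
tcp_rot: [3.135, 0.012, -2.278]
force: [0.3, 0.7, 0.3]
opening: 0.0645
```

Call:
drive_tool(
  series=[
    [-0.005,-0.022,0.017,0,0,6.8,0.26],
    [-0.008,-0.022,0.017,0,0,6.8,0.26],
    [0,0,0,0,0,0,0.26],
  ],
)

```text
clock: 2.45
eef_pos: [0.5745, -0.0419, 0.1117]
tcp_rot: [3.129, 0.004, -2.529]
force: [-0.8, -0.7, -0.5]
opening: 0.0647
```

Run:
```python
from h import *
plan(W(-.063,-.067,.08),-143.5,3)
```

```text
rot total deg [ 0.7  0.2 -1.4]
[0.0016, 0.0006, 0.0106, 0.24, 0.08, -0.47]
[0.0016, 0.0006, 0.0106, 0.24, 0.08, -0.47]
[0.0015, 0.0007, 0.0106, 0.24, 0.08, -0.47]
```

Call:
drive_tool(
  series=[
    [0.002,0.001,0.01,0.2,0,-0.5,0.26],
    [0.002,0.001,0.01,0.2,0,-0.5,0.26],
    [0.001,0.001,0.008,0.2,0,-0.5,0.26],
    [0,0,0,0,0,0,0.26],
  ],
)

```text
clock: 2.85
eef_pos: [0.5657, -0.0418, 0.0815]
tcp_rot: [3.139, 0.002, -2.497]
force: [0.7, 0.4, 0.3]
opening: 0.0642
```

Run:
```python
from h import *
s=sense();p=s["eef_pos"];R=Ro.from_euler("xyz",s["tcp_rot"]);print(p,np.degrees(s["tcp_rot"]),s["force"],s["opening"])
for n,(h,w,f) in dict(side=(90,120,6),top=(90,120,6)).items():
    im=read_camera(n)[:,:,::-1].copy()
    c=proj(n,W(-.03,-.05,.03)).astype(int);x0,y0=c[0]-w//2,c[1]-h//2
    b=cv2.resize(im[y0:y0+h,x0:x0+w],None,fx=f,fy=f,interpolation=cv2.INTER_CUBIC)
    cv2.imwrite(f"pics/{n}2.png",b);print(n,x0,y0)
    for y in(-.04,.04):print((( proj(n,p+R.apply([0,y,.019]))-[x0,y0]+.5)*f).round())
```

```text
[ 0.56569002 -0.04180846  0.08152484] [ 1.79845143e+02  1.33483668e-01 -1.43077112e+02] [0.70803136 0.35518583 0.3393953 ] 0.06424952792769913
side 200 160
[379. 281.]
[266. 254.]
top 199 142
[438. 291.]
[335. 372.]
```

View pics/side2.png

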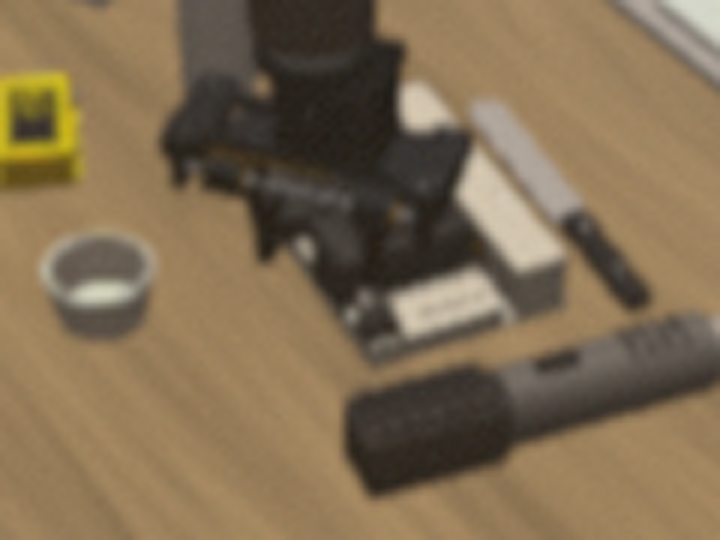

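View pics/top2.png

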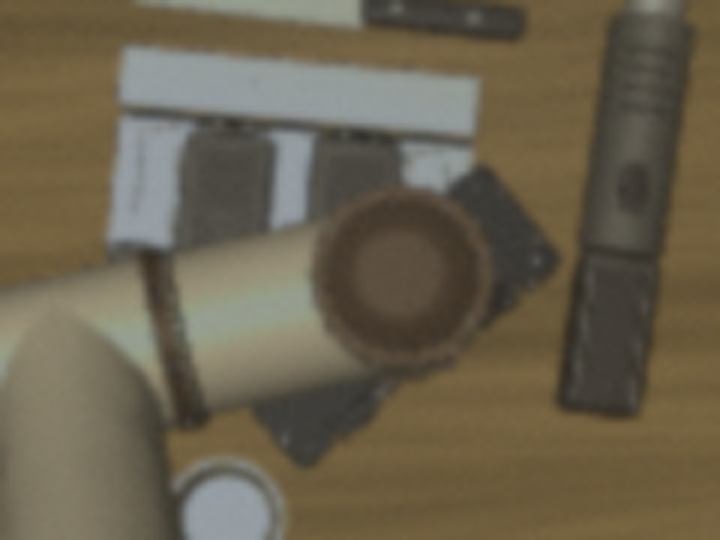

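The block finger tip shows at side zoom (265,262), with (266,254) predicted, so kinematics and camera agree. I'll do one independent check of the charger's position from the side view before pressing.

Run:
```python
from h import *
im=cv2.imread("pics/side1.png")
S=lambda x,y:(201+(x+.5)/6-.5,151+(y+.5)/6-.5)
for nm,px,z,w in(("front right corner base",(371,418),0,W(-.05,-.112)),("housing rear left top",(415,133),.048,W(.097,.112)),("housing rear right top",(558,308),.048,W(.097,-.112)),("pack top front right",(330,320),.06,W(-.05,-.068)),("knuckle btnR",(372,370),.035,W(-.037,-.096))):
    print(nm,onz("side",S(*px),z)[:2].round(4),w[:2].round(4))
p=sense()["eef_pos"];c,s=np.cos(YA),np.sin(YA);d=p[:2]-O;print("tcp in charger",c*d[0]+s*d[1],-s*d[0]+c*d[1])
```

```text
front right corner base [ 0.5821 -0.0827] [ 0.5773 -0.089 ]
housing rear left top [0.7457 0.1187] [0.7484 0.1172]
housing rear right top [ 0.7179 -0.1025] [ 0.7234 -0.1054]
pack top front right [ 0.5757 -0.0432] [ 0.5822 -0.0453]
knuckle btnR [ 0.5874 -0.0763] [ 0.592  -0.0746]
tcp in charger -0.06544798947396688 -0.06616370333433412
```

Averaging the two views shifts the charger by about (-2, +1) mm. That puts the current TCP at charger (-63,-67), just as planned. Going down.

Call:
drive_tool(
  series=[
    [0,0,0.008,0,0,0,0.26],
    [0,0,0.008,0,0,0,0.26],
    [0,0,0.006,0,0,0,0.26],
    [0,0,0,0,0,0,0.26],
  ],
)

```text
clock: 3.35
eef_pos: [0.5682, -0.041, 0.0608]
tcp_rot: [-3.141, 0.008, -2.496]
force: [-0.2, 0.6, -0.8]
opening: 0.0643
```

Call:
drive_tool(
  series=[
    [0.002,0.001,0.003,0,0,0,0.26],
    [0,0,0,0,0,0,0.26],
  ],
)

```text
clock: 3.55
eef_pos: [0.5658, -0.0415, 0.0572]
tcp_rot: [-3.141, 0.008, -2.496]
force: [0.2, -1.1, -0.0]
opening: 0.0644
```

Call:
drive_tool(
  series=[
    [0.001,0,0.003,0,0,0,0.26],
    [0,0,0,0,0,0,0.26],
  ],
)

```text
clock: 3.75
eef_pos: [0.5656, -0.0421, 0.0545]
tcp_rot: [-3.14, 0.009, -2.496]
force: [-1.3, 0.3, 0.8]
opening: 0.0641
```

Now about to touch the button; pressing in small steps.

Call:
drive_tool(
  series=[
    [0,0,0.003,0,0,0,0.26],
    [0,0,0.002,0,0,0,0.26],
  ],
)

```text
clock: 3.95
eef_pos: [0.5658, -0.0421, 0.0508]
tcp_rot: [-3.14, 0.009, -2.496]
force: [-2.0, 0.3, 5.4]
opening: 0.0647
```

```bash
python3 -c "
from h import *
s=sense();print(s['eef_pos'],s['force'],s['moment'])"
```

```text
[ 0.56582229 -0.0421168   0.05075249] [-2.03120044  0.29418472  5.40892581] [ 0.08429526  0.642943   -0.00991361]
```

Call:
drive_tool(
  series=[
    [0,0,0.003,0,0,0,0.26],
    [0,0,0.002,0,0,0,0.26],
    [0,0,0,0,0,0,0.26],
  ],
)

```text
clock: 4.25
eef_pos: [0.5645, -0.0423, 0.0474]
tcp_rot: [-3.14, 0.007, -2.494]
force: [-2.5, 1.0, 6.7]
opening: 0.0647
```

Run:
```python
from h import *
s=sense();print(s['eef_pos'],s['force'],s['moment'],s["opening"])
im=read_camera("side")[:,:,::-1].copy();cv2.imwrite("pics/side3.png",cv2.resize(im[160:250,200:320],None,fx=6,fy=6,interpolation=cv2.INTER_CUBIC))
```

```text
[ 0.5644626  -0.04229771  0.04739504] [-2.48427539  0.97796167  6.70220229] [ 0.10474152  0.44392156 -0.02937547] 0.06468500192812868
```

View pics/side3.png

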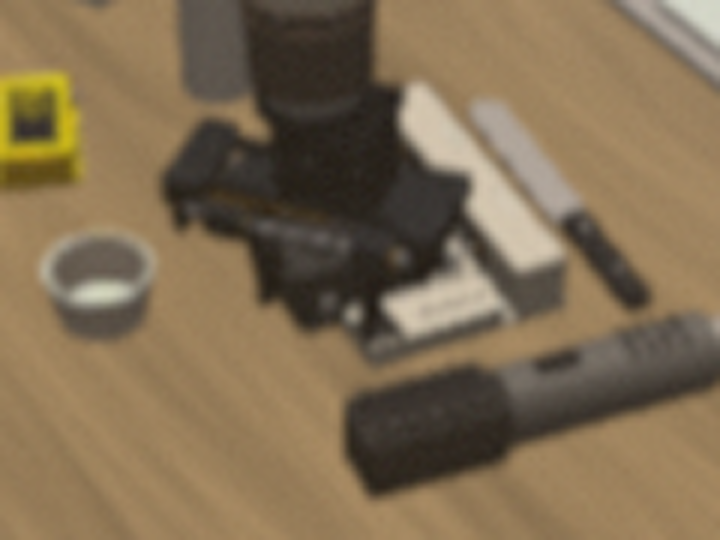

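The pack has sprung out. Its front-right lower corner is at zoom (312,328), past the charger's front edge, and the catching finger at (265,290) is against it. I'll work out how far out it is.

Run:
```python
from h import *
S=lambda x,y:(200+(x+.5)/6-.5,160+(y+.5)/6-.5)
p=onz("side",S(312,330),.01)
d=p[:2]-(O+[-.003,.0015]);c,s=np.cos(YA),np.sin(YA);print("pack corner in charger",c*d[0]+s*d[1],-s*d[0]+c*d[1])
print([ (x,(proj("side",W(x-.05,-.068,.008))-[200,160])*6) for x in(-.022,-.03,-.045)])
t=sense();print(t["eef_pos"],t["force"])
```

```text
pack corner in charger -0.07180491775591019 -0.06621055757472694
[(-0.022, array([315.41545368, 331.05736093])), (-0.03, array([304.54143393, 334.52648118])), (-0.045, array([284.07646829, 341.05394147]))]
[ 0.56447664 -0.04230651  0.04761243] [-2.60051126  1.26689662  6.45816111]
```

Call:
drive_tool(
  series=[
    [0,0,0,0,0,0,0.26],
    [0,0,0,0,0,0,0.26],
  ],
)

```text
clock: 4.5
eef_pos: [0.5645, -0.0423, 0.0491]
tcp_rot: [-3.14, 0.007, -2.494]
force: [-1.7, 0.6, 5.9]
opening: 0.0643
```

It is about 22–26 mm out and at rest. I'll ease the hand away from the face and up, then well clear.

Call:
drive_tool(
  series=[
    [0.003,0.002,-0.004,0,0,0,0.26],
    [0.003,0.002,-0.008,0,0,0,0.26],
    [0,0,-0.015,0,0,0,0.26],
    [0,0,-0.025,0,0,0,0.26],
    [0,0,-0.04,0,0,0,0.26],
  ],
)

```text
clock: 5.0
eef_pos: [0.5513, -0.0435, 0.1388]
tcp_rot: [3.136, -0.004, -2.496]
force: [0.8, 0.2, 0.2]
opening: 0.0648
```

Call:
drive_tool(
  series=[
    [0.03,0.02,-0.03,0,0,0,0.26],
    [0.03,0.025,-0.01,0,0,0,0.26],
    [0.03,0.025,0,0,0,0,0.26],
    [0.02,0.02,0,0,0,0,0.26],
    [0,0,0,0,0,0,0.26],
  ],
)

```text
clock: 5.5
eef_pos: [0.4036, -0.0387, 0.1851]
tcp_rot: [3.138, 0.002, -2.498]
force: [1.0, -1.3, -0.4]
opening: 0.0642
```

Run:
```python
from h import *
s=sense();print(s['clock'],s['eef_pos'],s['force'])
im=read_camera("side")[:,:,::-1].copy();cv2.imwrite("pics/side4.png",cv2.resize(im[160:250,200:320],None,fx=6,fy=6,interpolation=cv2.INTER_CUBIC))
im=read_camera("top")[:,:,::-1].copy();cv2.imwrite("pics/top4.png",cv2.resize(im[130:250,160:320],None,fx=5,fy=5,interpolation=cv2.INTER_CUBIC))
```

```text
5.5 [ 0.40363576 -0.03867592  0.18514877] [ 1.00885889 -1.295727   -0.40628999]
```

View pics/side4.png

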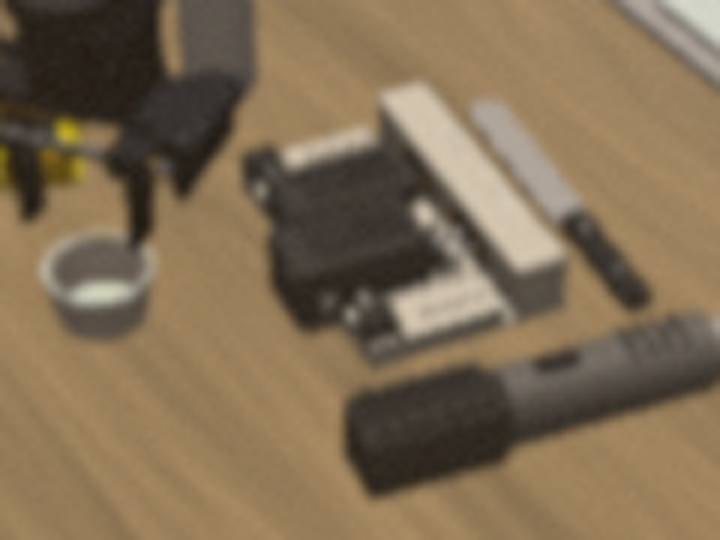

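View pics/top4.png

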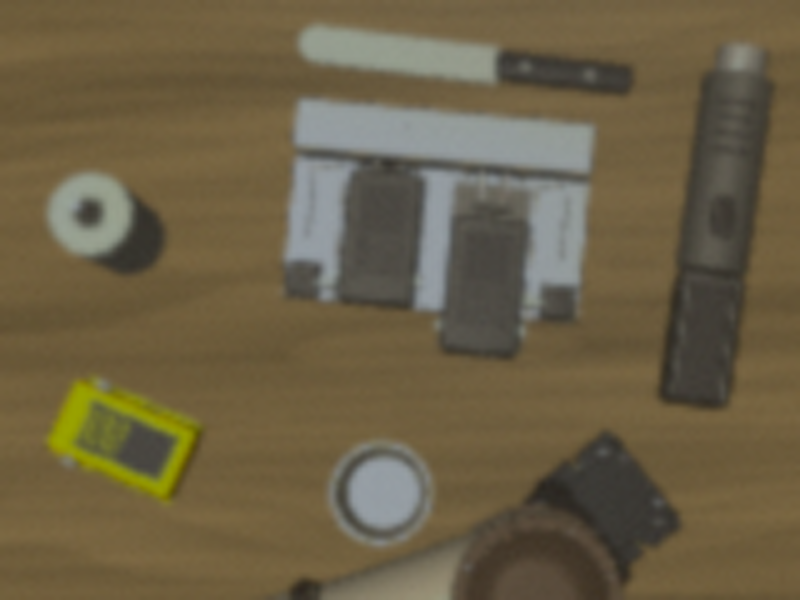

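The top view shows the tall pack's front edge has moved from zoom row 316 to 356. That is 8 px, or about 29 mm. The slim pack and the bystanders are unchanged, and the hand is clear with the fingertips about 0.17 m up.

Run:
```python
from h import *
Z=lambda x,y:(160+(x+.5)/5-.5,130+(y+.5)/5-.5)
print(np.linalg.norm(onz("top",Z(485,316),.06)-onz("top",Z(481,356),.06)), sense()["dq"].round(3))
print(sign_off())
```

```text
0.029432225534721024 [-0.009  0.043  0.045  0.011  0.01   0.001]
the job is handed in; nothing more can be done
None
```

I released the tall pack and trapped it about 29 mm out of the charger, then took the hand away and handed the job in at about 5.6 s. No verdict was reported.

The side view showed the tall pack was in the right bay. I pressed the right button with one finger while the other waited in front of the pack.

**Pack position:** the last top view puts it 29 mm out. A rougher side-view reading, taken while the hand was still down, gave 22–26 mm. Both are within 18–45 mm, and the pack looks level on its slideway.

**Everything else:** in the pictures the slim pack had not moved, both buttons looked up, and the bystanders near the charger looked unmoved. I did not look again at the plate, platter or tub, which lay outside the last pictures. The measured force on the tool was near zero once clear.

**Disagreement:** the two cameras differed by about 4 mm on the charger's position, so I used the average of the two.

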